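# Level the walnut skull mount in the specimen chest

### The job

Level the walnut skull mount in the chest so that it can be screwed down: lift the cover plate off its two pins and lay it flat in the middle of the cork mat, then turn the knurled knob of the screw foot until the bubble of the steel spirit level on the mount stands centred between its two lines. Then press the level firmly down on the mount with the fingertips, no harder than a hand would, and finish while still pressing, bubble centred: do not let go; leave the level where it lies and do not shift the other things in the chest.

Things in the scene. Friction and masses are not known exactly. Their poses are not given: they have to be found in the camera images.
- chest: fixed open teak chest, 440 mm along x, 960 along y, walls 14 mm thick and 85 high, floor 14 mm above the work surface, lid thrown back at +x; everything else stands in it; origin at the centre of its underside
- mount: walnut board 300 mm along x, 150 along y, 22 thick; origin at the centre of its underside, z up; top about 58 mm above the work surface. It cannot slide: it stands on two ball feet near its +x end and one screw foot at x = -105, and only its slope along x changes. Cheeks 50 x 14 x 34 mm high on its top at x = -105, y = -62 and 62 leave 110 mm clear between them
- cover: walnut plate 54 mm along x, 146 along y, 5 thick, 150 g; origin at the centre of its underside. 9.5 mm holes at y = -62, 62 sit on brass pins, 6 mm thick, 11.5 high, on the mount's cheeks, over the knob; it lifts straight off. Grip: upright brass bar at the middle of its top, 12 mm thick along x, 50 long along y, 24 high (top 29 mm over the origin). At the start its y is the mount's y
- mat: fixed cork mat on the chest floor, 150 mm along x, 200 along y, 4 thick; origin at the centre of its underside (top 4 mm above). It lies left or right of the mount
- knob_top (a point): centre of the top of the brass knurled knob of the screw foot, under the cover: round, 36 mm across, 22 high, upright axis, its underside 8 mm over the board. Clockwise from above raises the mount's -x end, 2.8 mrad per radian. Turns with 0.04 N m, stays where left. Needs 1.3 to 2.9 rad clockwise at the start, so perhaps two grasps; its stops lie beyond
- level: loose steel spirit level on the board, 140 mm along x, 26 wide, 32 high, 0.72 kg; origin at the centre of its underside, x along the mount's x within 4 degrees. The vial lies between two solid end blocks (x = -70 to -24 and 24 to 70, flat tops 32 mm up), ringed by black lines at x = -9.6 and 9.6. Press on the end blocks, on both at once with fingers opened 50 to 80 mm along x, or on one
- bubble (a joint): middle of the bubble along the level's x, m: 0 is centred. 12 mm long, 7 wide, white, in the vial. It runs to the higher end, 1.5 mm per mrad of slope (4.2 mm per radian of knob turn), and settles in about 1 s. Positive while the mount's -x end is too low (turn the knob clockwise)
- tray: fixed plywood tray, 140 x 190 x 25 mm, on the other side of the mount from the mat, with the jaw in it; not to be used; origin at the centre of its underside
- jaw: bystander: bone-coloured resin lower jaw, 95 x 105 x 60 mm, in the tray; origin under its centre
- vertebrae: bystander: white plastic segment of four vertebrae, 130 mm along y, 78 wide, 65 high, lying at the back of the chest; origin under its centre
- screw_block: bystander: pale wooden block 32 x 60 x 24 mm with two brass hinge screws standing in it (46 mm high in all), at the front of the chest; origin under its centre
- bottle: bystander: blue glass bottle, 60 mm in diameter, 125 high, at the back of the chest; origin under its centre
- specimen_box: bystander: closed cardboard box, 79 x 89 x 45 mm, at the back of the chest; origin under its centre
- calipers: bystander: steel calipers lying along y, 165 x 34 x 11 mm, at the front of the chest; origin under the middle of the beam
There are look-alikes about, which are no part of the job. Several things have the shape of the cover; the one meant has the colours described above.

How it is judged:
On the way, in this order (a step that is already met when the one before it is completed fails the run):
1. the cover plate lies flat on the cork mat, let go (horizontal distance between cover and mat below 0.05 m and angle between cover's own z axis and vertical below 0.06 rad and contact force between cover and mat above 0.4 N and contact force between the fingers and cover below 0.1 N), for 0.2 s.
2. the knob has been turned until the bubble stands between its lines and the mount is level (value of joint bubble between -0.0032 and 0.0032 m and angle between mount's own z axis and vertical below 0.0032 rad), for 0.3 s.
At the end, for the whole second after the job is handed in: The fingers press the level with 3 to 40 N, level flat on the board (bearing with over 8 N, its weight included), bubble within 3.2 mm of centre, mount level within 3.2 mrad; the cover lies flat, untouched, at rest on the cork mat, centres within 50 mm (all of step 2 and contact force between the fingers and level between 3 and 40 N and contact force between level and mount above 8 N and z of level in the frame of mount between 0.019 and 0.025 m and horizontal distance between cover and mat below 0.05 m and angle between cover's own z axis and vertical below 0.06 rad and contact force between cover and mat above 0.4 N and contact force between the arm and cover below 0.1 N and linear speed of each of level, cover below 0.02 m/s); the arm keeps its last pose, push and grip.
It fails at once if the level is shoved by more than 40 mm (distance of level from where it was at the start of the episode above 0.04 m).
It fails at once if a bystander is shifted by more than 25 mm (distance of any of jaw, vertebrae, screw_block, bottle, specimen_box, calipers from where it was at the start of the episode above 0.025 m).
It also fails if it takes over 72 s, if anything falls off the work surface, if the arm or the gripper's body presses on something with over 40 N, if the wrist force passes 120 N, or if a joint passes its speed limit or range.

### The arm

A 7-joint arm with a two-finger parallel gripper is mounted at the origin on the work surface. World frame = base frame: x ahead of the robot, y to its left, z up, the work surface at z = 0. Lengths are in m, angles in rad, forces in N, time in s.
With the tool pointing down it reaches from about 0.4 to 0.875 m from the base axis. Payload 4.4 kg.
Tool frame: the origin (TCP) lies on the mounting face of the last link; the fingertips stand r.tips_ahead ahead of it and the grasp point (between the pads) lies 155 mm ahead of it (r.tips_ahead is the distance from the TCP to the fingertips, in m); z points along the fingers, y is the line along which they close (so a half turn about z gives the same grasp; the last joint's range is limited). The gripper opens to 85 mm and grips with 20 to 120 N. Pads are 22 mm wide; open, the fingers measure 114 mm over their backs; the gripper's body (76 mm by 85 mm) begins 54 mm behind the grasp point. The pads swing forward as they close: fully open they stand 13 mm farther back than shut.
Start: joints at [-1.224, 0.628, 0.038, 1.517, -0.027, 0.996, -0.02], TCP at [0.261, 0.595, 0.405] pointing down, gripper open.
Joint ranges: [-3.06, 3.06], [-0.37, 2.12], [-1.25, 1.32], [0.18, 2.47], [-1.1, 4.24], [0.23, 1.98], [-2.94, 2.94]. Speed limits (rad/s): [2.57, 2.57, 3.14, 3.14, 3.14, 3.14, 3.14].

### API

Orientations are given as a unit quaternion [w, x, y, z].
In Python, from cell import r, snapshot, camera_params gives the robot as it stands.
- The arm moves only by the tool apply_moves, never from a script. Its argument "motion" is a list of rows, each an object with "twist": the turn, a rotation vector about the tool's x, y, z scaled (see below), a list of three; "xyz": the shift along the tool's x, y, z scaled (see below), a list of three; "hand": the opening, from 0 (shut) to 1 (fully open). A call has 1 to 12 rows; each row shifts and turns the commanded pose from where the row before left it, along the tool's axes as they then stand; what a row does not reach is not made up. The controller multiplies each number of a shift by 0.03 m and each number of a turn by 0.12 rad. A row lasts 1/8 s, in which the tool goes at most 62.5 mm and 10.7 degrees, less where a joint would pass 70% of its speed; a pose out of reach is approached as far as the arm can. A call with a number of a shift or a turn outside -1 to 1 is refused whole. A call with a gripper value outside its range is refused whole. The fingers move at their own pace and stop on an object; "grip_force" is the grip in N (left out, the last holds). Time passes only in rows, so rows that do not move let the fingers close. It gives the time, the measured TCP pose, the force, the opening and the grip force at its end, in the units of the state.
- r.get_obs(): the state, without advancing time (a new reading comes with each control period).
- snapshot(name): name is "scene" or "top" or "wrist"; returns the picture (420x560x3 uint8, blue, green, red); there is no depth.
- camera_params(name): a dict with "intrinsics" (3x3 intrinsics, pixels), "view" (4x4, takes a point from world to camera coordinates). Camera axes: x right, y up, looking along -z (the intrinsics and any distortion apply to the point x, -y, -z); pixel columns grow to the right and rows downward; lengths in m; the calibration is good to about 2 mm. A picture is of the moment at which its call begins: read the wrist's pose just before it. camera_params takes no time and is no camera call; for the wrist camera it gives the pose at the moment of the call.
- r.job_done(): hands the job in; it is judged then, once.
The state is a dict: "time_s": time; "joints": joint angles; "qd": joint speeds; "joint_efforts": joint torques, N m; "ee_pos": TCP position; "eef_rot": TCP orientation; "ft_force": force on the tool from outside, world axes, zero at the start; "ft_torque": the same for the moment, N m; "gripper_width": opening from 0.0 (shut) to 1.0 (fully open); "finger_force": force on a finger pad.
Only numpy, scipy, OpenCV 4.12 (cv2) and the standard library are available. Lean on these libraries where they do the work, as an engineer would, in place of code of your own. Each camera call takes 0.05 s, during which the arm holds its last target. There are 200 camera calls.

## Working session

There is one attempt and no reset: what is moved stays moved. The work goes in short steps, Python scripts to look and compute and a tool call to move; the robot and the scene stay as the last step left them, time stands still between calls to the robot, and variables do not carry over. Pictures are saved under pics/ and viewed, at most 10 in all, crops included, and the job is handed in when it is done.

Besides the shell and the picture viewer there is one more tool, called after "Request:" by a JSON object that holds its "name" and its "arguments", one argument or row to a line. apply_moves: Moves the arm, as the interface text tells. Its arguments: {"type":"object","properties":{"motion":{"type":"array"},"grip_force":{"type":"number"}},"required":["motion"]}

```bash
mkdir -p pics
python3 - <<'E'
from cell import r,snapshot,camera_params
import cv2,numpy as np
np.set_printoptions(precision=4,suppress=True)
for n in("scene","top"):
    cv2.imwrite(f"pics/{n}0.png",cv2.resize(snapshot(n),(800,600),interpolation=cv2.INTER_CUBIC)); c=camera_params(n);print(n,c["intrinsics"],c["view"])
o=r.get_obs();print(o["ee_pos"],o["eef_rot"],o["time_s"],o["gripper_width"],r.tips_ahead)
E
```

```text
scene [[403.9783   0.     277.5205]
 [  0.     403.9783 213.847 ]
 [  0.       0.       1.    ]] [[-0.8121  0.5834  0.0133  0.3978]
 [-0.3913 -0.5614  0.7292  0.1317]
 [ 0.4329  0.587   0.6842 -1.2012]
 [ 0.      0.      0.      1.    ]]
top [[544.3016   0.     280.5971]
 [  0.     544.3016 212.1507]
 [  0.       0.       1.    ]] [[ 0.0119 -0.9999  0.0046 -0.0226]
 [ 0.9881  0.0125  0.153  -0.5031]
 [-0.1531  0.0027  0.9882 -1.5963]
 [ 0.      0.      0.      1.    ]]
[0.2606 0.5952 0.4039] [-0.0002  0.2049  0.9788 -0.0008] 0.1 0.9991183961371851 0.1734
```

View pics/top0.png

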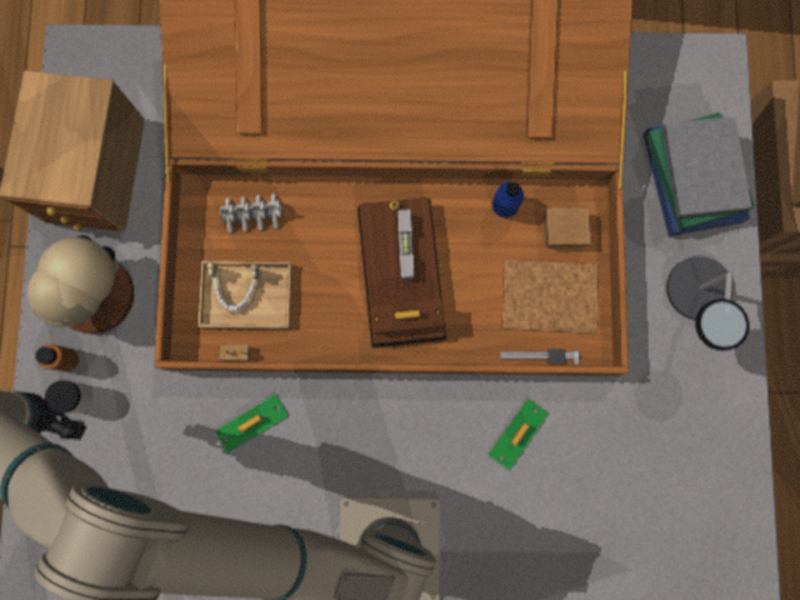

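View pics/scene0.png

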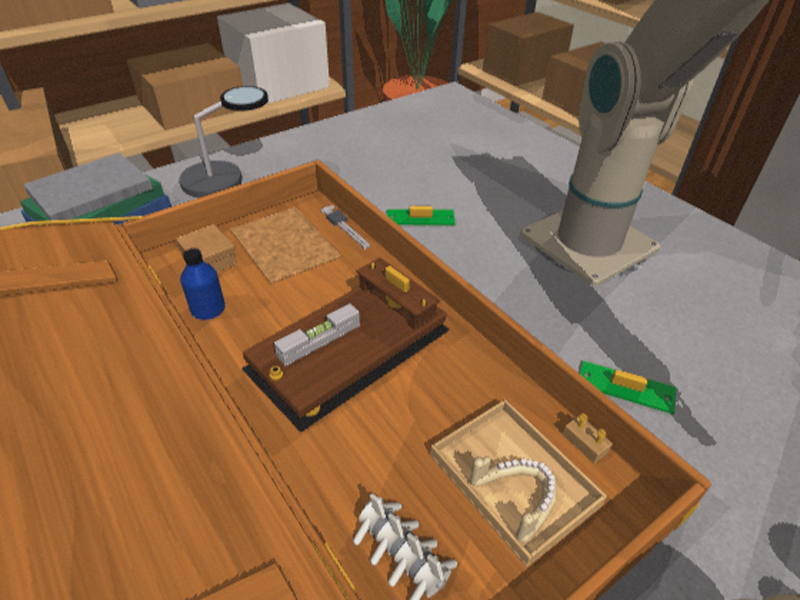

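The cover candidates in the top view are the walnut plate with a brass bar on the mount (407,314) and two green plates outside the chest (250,424) and (520,435). I choose the walnut one and check it in a close crop.

```bash
cat > h.py <<'E'
from cell import r,snapshot,camera_params
import cv2,numpy as np
from scipy.spatial.transform import Rotation as R
np.set_printoptions(precision=4,suppress=True)
def ray(c,u,v,z):
    K,V=c["intrinsics"],c["view"]
    d=np.linalg.inv(K)@[u,v,1]; d=V[:3,:3].T@[d[0],-d[1],-d[2]]; p=-V[:3,:3].T@V[:3,3]
    return p+d*(z-p[2])/d[2]
def tool():
    o=r.get_obs(); q=o["eef_rot"]; return np.array(o["ee_pos"]),R.from_quat([q[1],q[2],q[3],q[0]]),o
def rel(p,yaw):
    "tool shift (units) and turn (units) to reach TCP p, tool down, finger line (tool y) at world angle yaw"
    e,Q,o=tool()
    best=None
    for k in(0,np.pi):
        a=yaw+k; y=np.array([np.cos(a),np.sin(a),0]); z=np.array([0,0,-1.]); T=R.from_matrix(np.c_[np.cross(y,z),y,z])
        w=(Q.inv()*T).as_rotvec()
        print("turn",w/.12,"rad",w,"shift then in target frame",T.inv().apply(np.array(p)-e)/.03,"in present frame",Q.inv().apply(np.array(p)-e)/.03)
E
python3 - <<'E'
from h import *
im=cv2.imread("pics/top0.png")
cv2.imwrite("pics/crop1.png",cv2.resize(im[180:360,350:610],(780,540),interpolation=cv2.INTER_CUBIC))
c=camera_params("top"); s=.7
P=lambda u,v,z:print(u,v,ray(c,u*s,v*s,z))
for q in[(395,314),(419,314),(407,314)]:P(*q,.058+.034+.029)
for q in[(503,262),(598,262),(504,330),(597,331),(550,296)]:P(*q,.018)
for q in[(360,204),(430,199),(443,337),(373,344)]:P(*q,.058)
for q in[(404,211),(408,275)]:P(*q,.09)
p=r.get_obs();print(R.from_quat(np.roll(p["eef_rot"],-1)).as_matrix())
E
```

```text
395 314 [ 0.4684 -0.0048  0.121 ]
419 314 [ 0.469  -0.0526  0.121 ]
407 314 [ 0.4687 -0.0287  0.121 ]
503 262 [ 0.5986 -0.2348  0.018 ]
598 262 [ 0.6013 -0.4392  0.018 ]
504 330 [ 0.4516 -0.2358  0.018 ]
597 331 [ 0.4519 -0.4331  0.018 ]
550 296 [ 0.5259 -0.3346  0.018 ]
360 204 [0.7117 0.0728 0.058 ]
430 199 [ 0.7246 -0.0755  0.058 ]
443 337 [ 0.4306 -0.1042  0.058 ]
373 344 [0.4143 0.04   0.058 ]
404 211 [ 0.6887 -0.0205  0.09  ]
408 275 [ 0.5537 -0.0302  0.09  ]
[[-0.916   0.4011 -0.0007]
 [ 0.4011  0.916  -0.0016]
 [-0.     -0.0017 -1.    ]]
```

View pics/crop1.png

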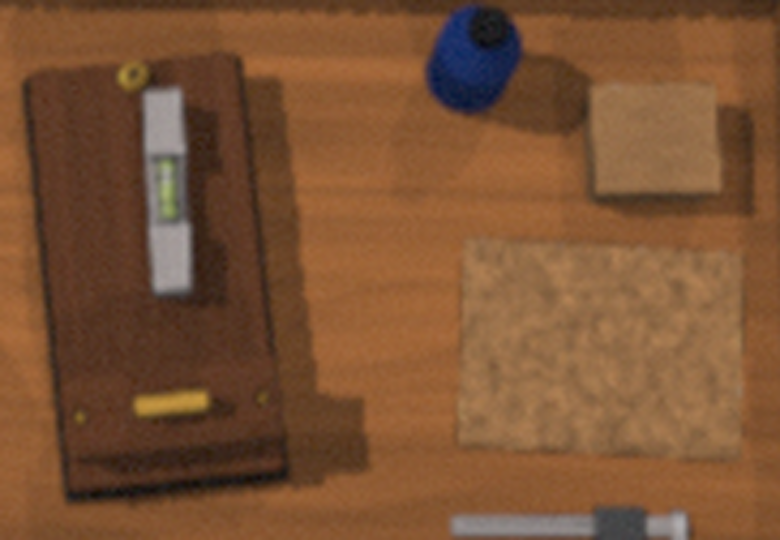

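The crop confirms the walnut plate with its brass bar, from crop (134,406) to (210,401), and pins at (80,416) and (263,398). That puts the bar at about (0.468,-0.029), with the mount yawed about +0.096 rad. The mat centre is about (0.526,-0.335).

```bash
python3 -c "
from h import *
rel([.43,-.027,.40],.096)"
```

```text
turn [-0.0128  0.0079  8.8505] rad [-0.0015  0.001   1.0621] shift then in target frame [-21.1849   3.6321   0.129 ] in present frame [-13.4906 -16.7328   0.1584]
turn [ -0.0091  -0.0147 -17.3294] rad [-0.0011 -0.0018 -2.0795] shift then in target frame [21.1849 -3.6321  0.129 ] in present frame [-13.4906 -16.7328   0.1584]
```

Request:
{"name": "apply_moves", "arguments": {
  "motion": [
    {"twist": [0,0,0.983],"xyz": [0,0,0],"hand": 1},
    {"twist": [0,0,0.983],"xyz": [0,0,0],"hand": 1},
    {"twist": [0,0,0.983],"xyz": [0,0,0],"hand": 1},
    {"twist": [0,0,0.983],"xyz": [0,0,0],"hand": 1},
    {"twist": [0,0,0.983],"xyz": [0,0,0],"hand": 1},
    {"twist": [0,0,0.983],"xyz": [0,0,0],"hand": 1},
    {"twist": [0,0,0.983],"xyz": [0,0,0],"hand": 1},
    {"twist": [0,0,0.983],"xyz": [0,0,0],"hand": 1},
    {"twist": [0,0,0.983],"xyz": [0,0,0],"hand": 1}
  ]
}}

```text
time_s: 1.23
ee_pos: [0.2606, 0.5953, 0.4042]
eef_rot: [0.0, 0.674, 0.739, -0.001]
ft_force: [0.6, 0.0, -0.3]
gripper_width: 0.998
finger_force: 0.0
```

Request:
{"name": "apply_moves", "arguments": {
  "motion": [
    {"twist": [0,0,0],"xyz": [-1,0.17,0],"hand": 1},
    {"twist": [0,0,0],"xyz": [-1,0.17,0],"hand": 1},
    {"twist": [0,0,0],"xyz": [-1,0.17,0],"hand": 1},
    {"twist": [0,0,0],"xyz": [-1,0.17,0],"hand": 1},
    {"twist": [0,0,0],"xyz": [-1,0.17,0],"hand": 1},
    {"twist": [0,0,0],"xyz": [-1,0.17,0],"hand": 1},
    {"twist": [0,0,0],"xyz": [-1,0.17,0],"hand": 1},
    {"twist": [0,0,0],"xyz": [-1,0.17,0],"hand": 1},
    {"twist": [0,0,0],"xyz": [-1,0.17,0],"hand": 1},
    {"twist": [0,0,0],"xyz": [-1,0.17,0],"hand": 1},
    {"twist": [0,0,0],"xyz": [-1,0.17,0],"hand": 1}
  ]
}}

```text
time_s: 2.6
ee_pos: [0.3484, 0.2713, 0.4045]
eef_rot: [-0.0, 0.672, 0.74, -0.0]
ft_force: [-0.2, -0.0, 0.4]
gripper_width: 1.0
finger_force: 0.0
```

Request:
{"name": "apply_moves", "arguments": {
  "motion": [
    {"twist": [0,0,0],"xyz": [-1,0.17,0],"hand": 1},
    {"twist": [0,0,0],"xyz": [-1,0.17,0],"hand": 1},
    {"twist": [0,0,0],"xyz": [-1,0.17,0],"hand": 1},
    {"twist": [0,0,0],"xyz": [-1,0.17,0],"hand": 1},
    {"twist": [0,0,0],"xyz": [-1,0.17,0],"hand": 1},
    {"twist": [0,0,0],"xyz": [-1,0.17,0],"hand": 1},
    {"twist": [0,0,0],"xyz": [-1,0.17,0],"hand": 1},
    {"twist": [0,0,0],"xyz": [-1,0.17,0],"hand": 1},
    {"twist": [0,0,0],"xyz": [-1,0.17,0],"hand": 1},
    {"twist": [0,0,0],"xyz": [-1,0.17,0],"hand": 1},
    {"twist": [0,0,0],"xyz": [0,0,0],"hand": 1}
  ]
}}

```text
time_s: 3.98
ee_pos: [0.4282, -0.0234, 0.4047]
eef_rot: [0.0, 0.674, 0.739, -0.0]
ft_force: [-0.2, 0.4, 0.7]
gripper_width: 1.003
finger_force: 0.0
```

Run:
```python
from h import *
e,Q,o=tool();print(e,o["time_s"],o["joints"]);rel([.468,-.029,.40],.096)
c=camera_params("wrist");im=snapshot("wrist");np.savez("w1.npz",**{k:c[k] for k in("intrinsics","view")});print(c["intrinsics"],c["view"])
cv2.imwrite("pics/w1.png",cv2.resize(im,(800,600),interpolation=cv2.INTER_CUBIC))
```

```text
[ 0.4282 -0.0234  0.4047] 3.975 [-0.3345  0.341   0.4268  2.1078 -0.2072  0.7317  0.3174]
turn [ 0.0017  0.0084 -0.0341] rad [ 0.0002  0.001  -0.0041] shift then in target frame [-0.3136  1.3038  0.1558] in present frame [-0.3081  1.305   0.1564]
turn [ 0.0131 -0.0026 26.1458] rad [ 0.0016 -0.0003  3.1375] shift then in target frame [ 0.3136 -1.3038  0.1558] in present frame [-0.3081  1.305   0.1564]
[[292.247    0.     275.8672]
 [  0.     292.247  213.8073]
 [  0.       0.       1.    ]] [[ 0.9959  0.0907 -0.0005 -0.4236]
 [-0.0873  0.9574 -0.2754  0.0957]
 [-0.0244  0.2743  0.9613 -0.3611]
 [ 0.      0.      0.      1.    ]]
```

View pics/w1.png

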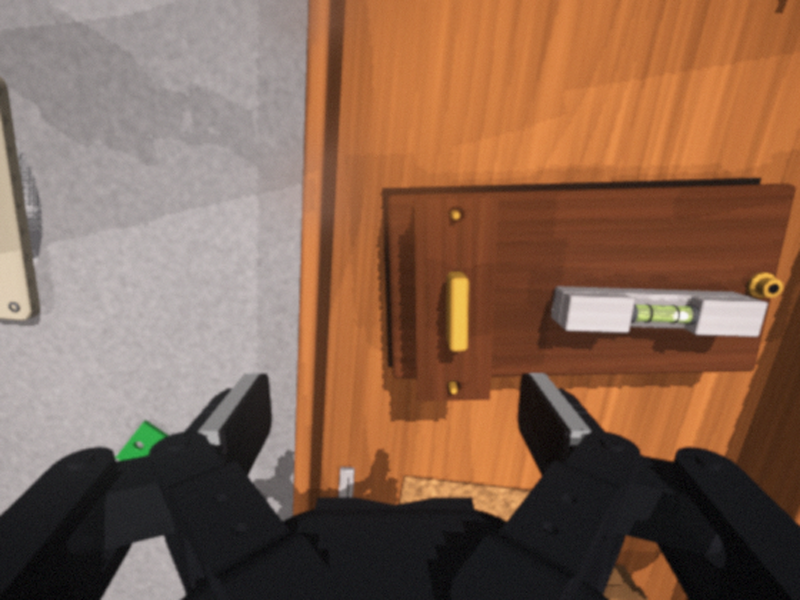

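The wrist view shows the bar's top centre at (459,313), pins at (456,215) and (454,387), and the level's vial at (664,314) with end blocks at (557–632) and (695–765).

Run:
```python
from h import *
c=np.load("w1.npz");s=.7
print("cam",-c["view"][:3,:3].T@c["view"][:3,3])
P=lambda n,u,v,z:print(n,ray(c,u*s,v*s,z))
P("bar",459,313,.121);P("bar a",459,277,.121);P("bar b",459,350,.121);P("pin",456,213,.104);P("pin",454,385,.104)
for q in[(384,189),(795,185),(754,371),(394,378)]:P("mount",*q,.058)
for q in[(566,291),(566,331),(764,294),(760,336)]:P("lvl",*q,.09)
P("vial",664,314,.083)
```

```text
cam [0.4213 0.0459 0.3733]
bar [ 0.469  -0.0273  0.121 ]
bar a [ 0.466  -0.0043  0.121 ]
bar b [ 0.4724 -0.0522  0.121 ]
pin [0.4616 0.033  0.104 ]
pin [ 0.4758 -0.0856  0.104 ]
mount [0.4141 0.043  0.058 ]
mount [0.7106 0.0728 0.058 ]
mount [ 0.7291 -0.0731  0.058 ]
mount [ 0.4349 -0.1062  0.058 ]
lvl [ 0.5472 -0.0136  0.09  ]
lvl [ 0.5532 -0.0428  0.09  ]
lvl [ 0.6856 -0.0032  0.09  ]
lvl [ 0.6932 -0.0338  0.09  ]
vial [ 0.6248 -0.0256  0.083 ]
```

```bash
python3 -c "
from h import *
rel([.469,-.027,.285],.11)"
```

```text
turn [-0.0054 -0.0005 -0.133 ] rad [-0.0006 -0.0001 -0.016 ] shift then in target frame [-0.3168  1.3452  3.9838] in present frame [-0.2954  1.3527  3.9829]
turn [-0.0007  0.0084 26.0469] rad [-0.0001  0.001   3.1256] shift then in target frame [ 0.3168 -1.3452  3.9838] in present frame [-0.2954  1.3527  3.9829]
```

Request:
{"name": "apply_moves", "arguments": {
  "motion": [
    {"twist": [0,0,-0.133],"xyz": [0,0,0],"hand": 0.6},
    {"twist": [0,0,0],"xyz": [-0.16,0.67,0],"hand": 0.6},
    {"twist": [0,0,0],"xyz": [-0.16,0.68,0],"hand": 0.6},
    {"twist": [0,0,0],"xyz": [0,0,0.9],"hand": 0.6},
    {"twist": [0,0,0],"xyz": [0,0,0.9],"hand": 0.6},
    {"twist": [0,0,0],"xyz": [0,0,0.9],"hand": 0.6},
    {"twist": [0,0,0],"xyz": [0,0,0.6],"hand": 0.6},
    {"twist": [0,0,0],"xyz": [0,0,0.4],"hand": 0.6},
    {"twist": [0,0,0],"xyz": [0,0,0.28],"hand": 0.6},
    {"twist": [0,0,0],"xyz": [0,0,0],"hand": 0.6}
  ]
}}

```text
time_s: 5.28
ee_pos: [0.4692, -0.0261, 0.2851]
eef_rot: [-0.0, 0.666, 0.746, -0.0]
ft_force: [0.4, 0.5, 0.3]
gripper_width: 0.6
finger_force: 0.0
```

Run:
```python
from h import *
e,Q,o=tool();print(e,r.tips_ahead,o["ft_force"],o["gripper_width"]);rel([.469,-.027,.285],.11)
c=camera_params("wrist");im=snapshot("wrist");np.savez("w2.npz",**{k:c[k] for k in("intrinsics","view")})
cv2.imwrite("pics/w2.png",cv2.resize(im,(800,600),interpolation=cv2.INTER_CUBIC))
```

```text
[ 0.4692 -0.0261  0.2851] 0.1734 [0.4326 0.5099 0.3411] 0.5996115604009995
turn [-0.0046 -0.002   0.0233] rad [-0.0005 -0.0002  0.0028] shift then in target frame [-0.0291 -0.0102  0.003 ] in present frame [-0.0291 -0.0102  0.003 ]
turn [  0.0032  -0.0072 -26.1566] rad [ 0.0004 -0.0009 -3.1388] shift then in target frame [0.0291 0.0102 0.003 ] in present frame [-0.0291 -0.0102  0.003 ]
```

View pics/w2.png

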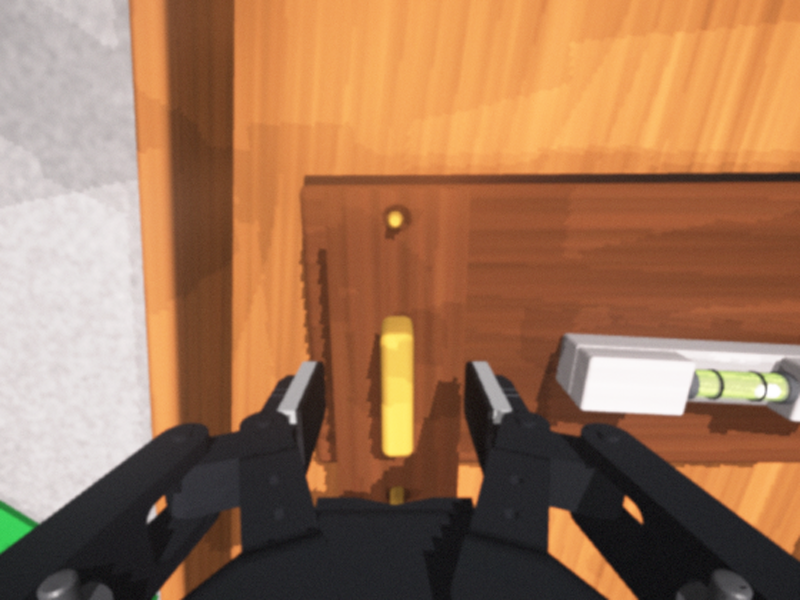

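The fingers straddle the bar at (398,387), and the bar is parallel to the pads.

Request:
{"name": "apply_moves", "arguments": {
  "motion": [
    {"twist": [0,0,0],"xyz": [-0.03,0,0.17],"hand": 0.4},
    {"twist": [0,0,0],"xyz": [0,0,0],"hand": 0.2},
    {"twist": [0,0,0],"xyz": [0,0,0],"hand": 0},
    {"twist": [0,0,0],"xyz": [0,0,0],"hand": 0},
    {"twist": [0,0,0],"xyz": [0,0,0],"hand": 0},
    {"twist": [0,0,0],"xyz": [0,0,0],"hand": 0}
  ],
  "grip_force": 40
}}

```text
time_s: 6.08
ee_pos: [0.4694, -0.0273, 0.2804]
eef_rot: [0.0, 0.666, 0.746, 0.0]
ft_force: [-0.6, -1.0, 4.6]
gripper_width: 0.126
finger_force: 42.0
```

Request:
{"name": "apply_moves", "arguments": {
  "motion": [
    {"twist": [0,0,0],"xyz": [0,0,-0.2],"hand": 0},
    {"twist": [0,0,0],"xyz": [0,0,-0.3],"hand": 0},
    {"twist": [0,0,0],"xyz": [0,0,-0.5],"hand": 0},
    {"twist": [0,0,0],"xyz": [0,0,-0.9],"hand": 0},
    {"twist": [0,0,0],"xyz": [0,0,-0.9],"hand": 0},
    {"twist": [0,0,0],"xyz": [0,0,-0.9],"hand": 0},
    {"twist": [0,0,0],"xyz": [0,0,0],"hand": 0}
  ]
}}

```text
time_s: 6.95
ee_pos: [0.4699, -0.0273, 0.393]
eef_rot: [0.002, 0.666, 0.746, 0.002]
ft_force: [-0.0, 0.1, -1.5]
gripper_width: 0.122
finger_force: 41.1
```

Run:
```python
from h import *
rel([.526,-.335,.285],.11)
c=camera_params("top");a=snapshot("top")
cv2.imwrite("pics/m.png",np.hstack([cv2.resize(a[120:280,240:440],(500,400),interpolation=cv2.INTER_CUBIC),cv2.resize(snapshot("wrist"),(300,400),interpolation=cv2.INTER_AREA)]))
```

```text
turn [0.0363 0.0019 0.0205] rad [0.0044 0.0002 0.0025] shift then in target frame [-10.399    0.7339   3.5988] in present frame [-10.3999   0.6926   3.6043]
turn [ -0.0029   0.057  -26.1593] rad [-0.0004  0.0068 -3.1391] shift then in target frame [10.399  -0.7339  3.5988] in present frame [-10.3999   0.6926   3.6043]
```

View pics/m.png

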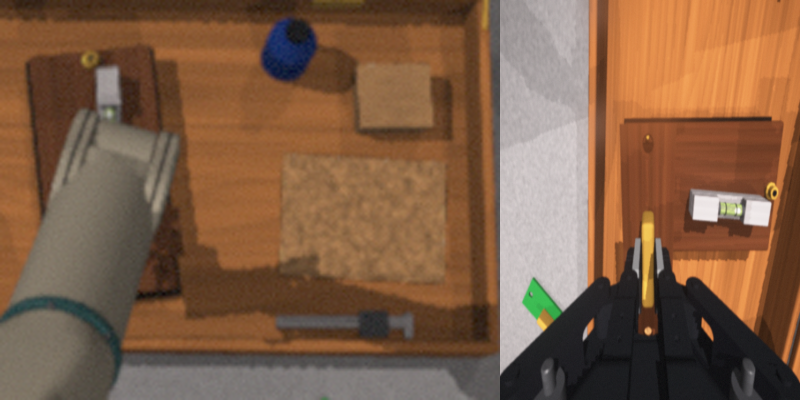

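The weight on the wrist (-1.5 N) shows the cover is held, and the mat lies clear. I move over it.

Request:
{"name": "apply_moves", "arguments": {
  "motion": [
    {"twist": [0,0,0],"xyz": [-0.95,0.07,0],"hand": 0},
    {"twist": [0,0,0],"xyz": [-0.95,0.07,0],"hand": 0},
    {"twist": [0,0,0],"xyz": [-0.95,0.07,0],"hand": 0},
    {"twist": [0,0,0],"xyz": [-0.95,0.07,0],"hand": 0},
    {"twist": [0,0,0],"xyz": [-0.95,0.07,0],"hand": 0},
    {"twist": [0,0,0],"xyz": [-0.95,0.07,0],"hand": 0},
    {"twist": [0,0,0],"xyz": [-0.95,0.07,0],"hand": 0},
    {"twist": [0,0,0],"xyz": [-0.95,0.07,0],"hand": 0},
    {"twist": [0,0,0],"xyz": [-0.95,0.07,0],"hand": 0},
    {"twist": [0,0,0],"xyz": [-0.95,0.07,0],"hand": 0},
    {"twist": [0,0,0],"xyz": [-0.9,0.03,0],"hand": 0},
    {"twist": [0,0,0],"xyz": [0,0,0],"hand": 0}
  ]
}}

```text
time_s: 8.55
ee_pos: [0.5251, -0.3371, 0.3892]
eef_rot: [-0.001, 0.668, 0.744, -0.001]
ft_force: [-0.1, 0.2, -1.9]
gripper_width: 0.124
finger_force: 41.1
```

Request:
{"name": "apply_moves", "arguments": {
  "motion": [
    {"twist": [0,0,0],"xyz": [0,0,0.9],"hand": 0},
    {"twist": [0,0,0],"xyz": [0,0,0.9],"hand": 0},
    {"twist": [0,0,0],"xyz": [0,0,0.9],"hand": 0},
    {"twist": [0,0,0],"xyz": [0,0,0.9],"hand": 0},
    {"twist": [0,0,0],"xyz": [0,0,0.9],"hand": 0},
    {"twist": [0,0,0],"xyz": [0,0,0.7],"hand": 0},
    {"twist": [0,0,0],"xyz": [0,0,0.4],"hand": 0},
    {"twist": [0,0,0],"xyz": [0,0,0.2],"hand": 0},
    {"twist": [0,0,0],"xyz": [0,0,0],"hand": 0},
    {"twist": [0,0,0],"xyz": [0,0,0],"hand": 0}
  ]
}}

```text
time_s: 9.8
ee_pos: [0.5264, -0.335, 0.2179]
eef_rot: [0.001, 0.666, 0.746, 0.0]
ft_force: [0.2, 0.1, -1.6]
gripper_width: 0.127
finger_force: 41.1
```

Request:
{"name": "apply_moves", "arguments": {
  "motion": [
    {"twist": [0,0,0],"xyz": [0,0,0.15],"hand": 0},
    {"twist": [0,0,0],"xyz": [0,0,0.1],"hand": 0},
    {"twist": [0,0,0],"xyz": [0,0,0.07],"hand": 0},
    {"twist": [0,0,0],"xyz": [0,0,0.05],"hand": 0},
    {"twist": [0,0,0],"xyz": [0,0,0],"hand": 0}
  ]
}}

```text
time_s: 10.42
ee_pos: [0.526, -0.3349, 0.2083]
eef_rot: [0.0, 0.666, 0.746, 0.0]
ft_force: [-4.3, 3.2, 15.8]
gripper_width: 0.125
finger_force: 43.3
```

Request:
{"name": "apply_moves", "arguments": {
  "motion": [
    {"twist": [0,0,0],"xyz": [0,0,-0.05],"hand": 0.12},
    {"twist": [0,0,0],"xyz": [0,0,0],"hand": 0.3},
    {"twist": [0,0,0],"xyz": [0,0,0],"hand": 0.5},
    {"twist": [0,0,0],"xyz": [0,0,0],"hand": 0.5},
    {"twist": [0,0,0],"xyz": [0,0,0],"hand": 0.5},
    {"twist": [0,0,0],"xyz": [0,0,-0.8],"hand": 0.5},
    {"twist": [0,0,0],"xyz": [0,0,-1],"hand": 0.7},
    {"twist": [0,0,0],"xyz": [0,0,-1],"hand": 0.7},
    {"twist": [0,0,0],"xyz": [0,0,-1],"hand": 0.7},
    {"twist": [0,0,0],"xyz": [0,0,-1],"hand": 0.7},
    {"twist": [0,0,0],"xyz": [0,0,-1],"hand": 0.7},
    {"twist": [0,0,0],"xyz": [0,0,0],"hand": 0.7}
  ]
}}

```text
time_s: 11.92
ee_pos: [0.5266, -0.3355, 0.3841]
eef_rot: [0.003, 0.666, 0.746, 0.0]
ft_force: [-0.1, 0.4, -0.3]
gripper_width: 0.699
finger_force: 0.0
```

Run:
```python
from h import *
e,Q,o=tool();print(e,o["joints"])
rel([.445,-.027,.385],.11)
cv2.imwrite("pics/m2.png",np.hstack([cv2.resize(snapshot("top")[120:280,240:440],(500,400),interpolation=cv2.INTER_CUBIC),cv2.resize(snapshot("wrist"),(300,400),interpolation=cv2.INTER_AREA)]))
```

```text
[ 0.5266 -0.3355  0.3841] [ 0.2917  0.6392  0.3836  1.6258 -0.2833  0.9267  0.8891]
turn [0.0336 0.0266 0.0186] rad [0.004  0.0032 0.0022] shift then in target frame [10.5191 -1.5749 -0.0304] in present frame [10.5225 -1.5512 -0.0702]
turn [ -0.0417   0.0527 -26.1612] rad [-0.005   0.0063 -3.1393] shift then in target frame [-10.5191   1.5749  -0.0304] in present frame [10.5225 -1.5512 -0.0702]
```

View pics/m2.png

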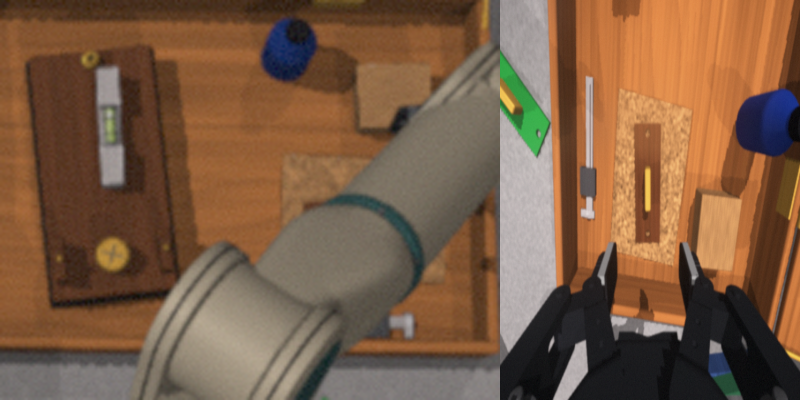

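The cover lies in the middle of the mat, let go: plate at (648,185) on the cork. The knob is uncovered at (113,254) of the left crop. I move over the mount to read the bubble and locate the knob.

Request:
{"name": "apply_moves", "arguments": {
  "motion": [
    {"twist": [0,0,0],"xyz": [0.95,-0.14,0],"hand": 0.75},
    {"twist": [0,0,0],"xyz": [0.95,-0.14,0],"hand": 0.75},
    {"twist": [0,0,0],"xyz": [0.95,-0.14,0],"hand": 0.75},
    {"twist": [0,0,0],"xyz": [0.95,-0.14,0],"hand": 0.75},
    {"twist": [0,0,0],"xyz": [0.95,-0.14,0],"hand": 0.75},
    {"twist": [0,0,0],"xyz": [0.95,-0.14,0],"hand": 0.75},
    {"twist": [0,0,0],"xyz": [0.95,-0.14,0],"hand": 0.75},
    {"twist": [0,0,0],"xyz": [0.95,-0.14,0],"hand": 0.75},
    {"twist": [0,0,0],"xyz": [0.95,-0.14,0],"hand": 0.75},
    {"twist": [0,0,0],"xyz": [0.95,0.2,0],"hand": 0.75},
    {"twist": [0,0,0],"xyz": [0,0,0.9],"hand": 0.75},
    {"twist": [0,0,0],"xyz": [0,0,0],"hand": 0.75}
  ]
}}

```text
time_s: 13.52
ee_pos: [0.4614, -0.0546, 0.3526]
eef_rot: [-0.002, 0.666, 0.746, -0.002]
ft_force: [-0.1, 0.5, 0.5]
gripper_width: 0.75
finger_force: 0.0
```

Run:
```python
from h import *
e,Q,o=tool();print(e,o["joints"],o["time_s"])
c=camera_params("wrist");im=snapshot("wrist");np.savez("w3.npz",**{k:c[k] for k in("intrinsics","view")});cv2.imwrite("pics/w3raw.png",im)
K,V=c["intrinsics"],c["view"]
def proj(p):
    q=K@((V[:3,:3]@p+V[:3,3])*[1,-1,-1]);return q[:2]/q[2]
k=proj(np.array([.468,-.027,.088]));v=proj(np.array([.6225,-.0247,.083]));print(k,v)
ca=lambda p,h,w:im[max(0,int(p[1])-h):int(p[1])+h,max(0,int(p[0])-w):int(p[0])+w]
print(max(0,int(k[0])-40),int(k[1])-40,int(v[0])-30,int(v[1])-30)
cv2.imwrite("pics/w3.png",np.hstack([cv2.resize(ca(x,s,s),(400,400),interpolation=cv2.INTER_CUBIC) for x,s in((k,40),(v,30))]))
```

```text
[ 0.4614 -0.0546  0.3526] [-0.2167  0.4755  0.3872  2.0795 -0.2912  0.6436  0.4803] 13.525
[290.494  185.8728] [474.2181 202.6805]
250 145 444 172
```

View pics/w3.png

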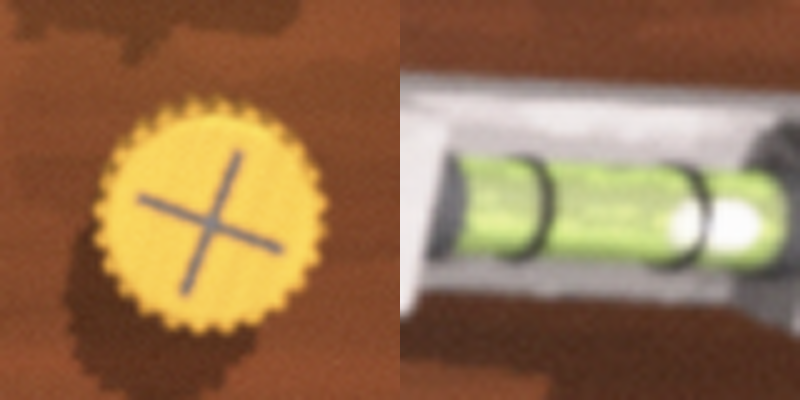

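In the right panel the lines are at 542 and 700 and the bubble spans 670–762. So the bubble is at about +11.5 mm, which needs about 2.75 rad clockwise. The knob's cross centre is at (211,222) of the left panel.

Run:
```python
from h import *
c=np.load("w3.npz");p=ray(c,250+211.5/5,145+222/5,.0875);print(p)
print(ray(c,444+221/400*60,172+215/400*60,.083))
rel([p[0],p[1],.30],1.46)
```

```text
[ 0.4699 -0.0298  0.0875]
[ 0.6253 -0.0257  0.083 ]
turn [ -0.024   -0.0217 -11.2334] rad [-0.0029 -0.0026 -1.348 ] shift then in target frame [-0.1682  0.8714  1.787 ] in present frame [0.8123 0.363  1.7858]
turn [-0.0231  0.0255 14.9465] rad [-0.0028  0.0031  1.7936] shift then in target frame [ 0.1682 -0.8714  1.787 ] in present frame [0.8123 0.363  1.7858]
```

Request:
{"name": "apply_moves", "arguments": {
  "motion": [
    {"twist": [0,0,0],"xyz": [0.77,0.36,0.9],"hand": 0.75},
    {"twist": [0,0,-0.94],"xyz": [0,0,0.07],"hand": 0.7},
    {"twist": [0,0,-0.94],"xyz": [0,0,0.07],"hand": 0.7},
    {"twist": [0,0,-0.94],"xyz": [0,0,0.07],"hand": 0.7},
    {"twist": [0,0,-0.94],"xyz": [0,0,0.07],"hand": 0.7},
    {"twist": [0,0,-0.94],"xyz": [0,0,0.07],"hand": 0.7},
    {"twist": [0,0,-0.94],"xyz": [0,0,0.07],"hand": 0.7},
    {"twist": [0,0,-0.94],"xyz": [0,0,0.07],"hand": 0.7},
    {"twist": [0,0,-0.94],"xyz": [0,0,0.07],"hand": 0.7},
    {"twist": [0,0,-0.94],"xyz": [0,0,0.07],"hand": 0.7},
    {"twist": [0,0,-0.94],"xyz": [0,0,0.07],"hand": 0.7},
    {"twist": [0,0,-0.94],"xyz": [0,0,0.07],"hand": 0.7}
  ]
}}

```text
time_s: 15.08
ee_pos: [0.4709, -0.0319, 0.305]
eef_rot: [0.0, 0.108, 0.994, -0.0]
ft_force: [-0.7, -0.4, 0.2]
gripper_width: 0.703
finger_force: 0.0
```

Request:
{"name": "apply_moves", "arguments": {
  "motion": [
    {"twist": [0,0,-0.94],"xyz": [0,0,0.1],"hand": 0.6},
    {"twist": [0,0,0],"xyz": [0,0,0],"hand": 0.6}
  ]
}}

```text
time_s: 15.32
ee_pos: [0.4708, -0.0318, 0.3018]
eef_rot: [0.0, 0.054, 0.999, -0.0]
ft_force: [-0.1, -0.5, -0.4]
gripper_width: 0.6
finger_force: 0.0
```

Run:
```python
from h import *
e,Q,o=tool();print(e,o["joints"],o["time_s"]);rel([.4695,-.0285,.240],1.46)
```

```text
[ 0.4708 -0.0318  0.3018] [ 0.0401  0.5441 -0.046   2.1014  0.0508  0.497   1.4194] 15.325
turn [-0.0033  0.0012  0.0273] rad [-0.0004  0.0001  0.0033] shift then in target frame [0.0555 0.1061 2.0593] in present frame [0.0554 0.1071 2.0593]
turn [ -0.0018  -0.0052 -26.1527] rad [-0.0002 -0.0006 -3.1383] shift then in target frame [-0.0555 -0.1061  2.0593] in present frame [0.0554 0.1071 2.0593]
```

Request:
{"name": "apply_moves", "arguments": {
  "motion": [
    {"twist": [0,0,0],"xyz": [0.055,0.106,0.5],"hand": 0.65},
    {"twist": [0,0,0],"xyz": [0,0,0.7],"hand": 0.65},
    {"twist": [0,0,0],"xyz": [0,0,0.5],"hand": 0.65},
    {"twist": [0,0,0],"xyz": [0,0,0.36],"hand": 0.65},
    {"twist": [0,0,0],"xyz": [0,0,0],"hand": 0.65},
    {"twist": [0,0,0],"xyz": [0,0,0],"hand": 0.5},
    {"twist": [0,0,0],"xyz": [0,0,0],"hand": 0.3},
    {"twist": [0,0,0],"xyz": [0,0,0],"hand": 0.2},
    {"twist": [0,0,0],"xyz": [0,0,0],"hand": 0.2}
  ],
  "grip_force": 25
}}

```text
time_s: 16.45
ee_pos: [0.4694, -0.0294, 0.2407]
eef_rot: [0.001, 0.054, 0.999, -0.001]
ft_force: [-1.3, -4.4, 3.6]
gripper_width: 0.409
finger_force: 25.3
```

Request:
{"name": "apply_moves", "arguments": {
  "motion": [
    {"twist": [0,0,0.95],"xyz": [0,0,0],"hand": 0.2},
    {"twist": [0,0,0.95],"xyz": [0,0,0],"hand": 0.2},
    {"twist": [0,0,0.95],"xyz": [0,0,0],"hand": 0.2},
    {"twist": [0,0,0.95],"xyz": [0,0,0],"hand": 0.2},
    {"twist": [0,0,0.95],"xyz": [0,0,0],"hand": 0.2},
    {"twist": [0,0,0.95],"xyz": [0,0,0],"hand": 0.2},
    {"twist": [0,0,0.95],"xyz": [0,0,0],"hand": 0.2},
    {"twist": [0,0,0.95],"xyz": [0,0,0],"hand": 0.2},
    {"twist": [0,0,0.95],"xyz": [0,0,0],"hand": 0.2},
    {"twist": [0,0,0.95],"xyz": [0,0,0],"hand": 0.2},
    {"twist": [0,0,0.95],"xyz": [0,0,0],"hand": 0.2},
    {"twist": [0,0,0.95],"xyz": [0,0,0],"hand": 0.2}
  ]
}}

```text
time_s: 17.95
ee_pos: [0.4699, -0.029, 0.2414]
eef_rot: [0.002, 0.674, 0.739, 0.001]
ft_force: [-2.1, -3.7, 12.3]
gripper_width: 0.408
finger_force: 26.0
```

Run:
```python
from h import *
e,Q,o=tool();print(e,o["joints"],o["ft_force"],o["ft_torque"],o["gripper_width"]);rel([.4695,-.0285,.240],.09)
```

```text
[ 0.4699 -0.029   0.2414] [-0.1866  0.68    0.2786  2.149  -0.4967  0.3695  0.5922] [-2.0664 -3.6662 12.3229] [-0.6963  0.4339  0.0249] 0.40834951686578197
turn [0.0282 0.0107 0.0212] rad [0.0034 0.0013 0.0025] shift then in target frame [ 0.0176 -0.0118  0.0465] in present frame [ 0.0177 -0.0119  0.0464]
turn [ -0.0168   0.0442 -26.1587] rad [-0.002   0.0053 -3.139 ] shift then in target frame [-0.0176  0.0118  0.0465] in present frame [ 0.0177 -0.0119  0.0464]
```

Request:
{"name": "apply_moves", "arguments": {
  "motion": [
    {"twist": [0,0,0.95],"xyz": [0,0,-0.02],"hand": 0.2},
    {"twist": [0,0,0.95],"xyz": [0,0,-0.01],"hand": 0.2},
    {"twist": [0,0,0.95],"xyz": [0,0,0],"hand": 0.2},
    {"twist": [0,0,0.95],"xyz": [0,0,-0.01],"hand": 0.2},
    {"twist": [0,0,0.95],"xyz": [0,0,0],"hand": 0.2},
    {"twist": [0,0,0.95],"xyz": [0,0,0],"hand": 0.2}
  ]
}}

```text
time_s: 18.7
ee_pos: [0.4704, -0.029, 0.242]
eef_rot: [0.002, 0.882, 0.47, 0.001]
ft_force: [1.5, -4.6, 3.2]
gripper_width: 0.412
finger_force: 25.4
```

Run:
```python
from h import *
e,Q,o=tool();print(e,o["joints"],o["ft_force"],o["ft_torque"],o["gripper_width"]);rel([.4695,-.0285,.240],-1.28)
```

```text
[ 0.4704 -0.029   0.242 ] [-0.3005  0.7106  0.4538  2.1509 -0.7441  0.4332  0.1573] [ 1.4908 -4.5561  3.1996] [-0.695  -0.0268  0.0432] 0.4118530351113771
turn [ 0.0338 -0.0183  5.7404] rad [ 0.0041 -0.0022  0.6888] shift then in target frame [-0.0228 -0.0228  0.066 ] in present frame [-0.0031 -0.0324  0.0659]
turn [  0.0233   0.0432 -20.4395] rad [ 0.0028  0.0052 -2.4527] shift then in target frame [0.0228 0.0228 0.066 ] in present frame [-0.0031 -0.0324  0.0659]
```

Request:
{"name": "apply_moves", "arguments": {
  "motion": [
    {"twist": [0,0,0.95],"xyz": [0,0,-0.01],"hand": 0.2},
    {"twist": [0,0,0.95],"xyz": [0,0,0],"hand": 0.2},
    {"twist": [0,0,0.95],"xyz": [0,0,-0.01],"hand": 0.2},
    {"twist": [0,0,0.95],"xyz": [0,0,0],"hand": 0.2},
    {"twist": [0,0,0.95],"xyz": [0,0,0],"hand": 0.2},
    {"twist": [0,0,0.95],"xyz": [0,0,0],"hand": 0.2},
    {"twist": [0,0,0],"xyz": [0,0,0],"hand": 0.2},
    {"twist": [0,0,0],"xyz": [0,0,0],"hand": 0.45},
    {"twist": [0,0,0],"xyz": [0,0,0],"hand": 0.65},
    {"twist": [0,0,0],"xyz": [0,0,0],"hand": 0.65},
    {"twist": [0,0,0],"xyz": [0,0,-0.6],"hand": 0.65},
    {"twist": [0,0,0],"xyz": [0,0,-0.9],"hand": 0.65}
  ]
}}

```text
time_s: 20.2
ee_pos: [0.4687, -0.0272, 0.2864]
eef_rot: [-0.001, 0.989, 0.15, -0.001]
ft_force: [0.3, -0.4, 0.2]
gripper_width: 0.651
finger_force: 0.0
```

Request:
{"name": "apply_moves", "arguments": {
  "motion": [
    {"twist": [0,0,0],"xyz": [0,0,-0.9],"hand": 0.65},
    {"twist": [0,0,-0.94],"xyz": [0,0,-0.6],"hand": 0.7},
    {"twist": [0,0,-0.94],"xyz": [0,0,-0.6],"hand": 0.7},
    {"twist": [0,0,-0.94],"xyz": [0,0,0],"hand": 0.7},
    {"twist": [0,0,-0.94],"xyz": [0,0,0],"hand": 0.7},
    {"twist": [0,0,-0.94],"xyz": [0,0,0],"hand": 0.7},
    {"twist": [0,0,-0.94],"xyz": [0,0,0],"hand": 0.7},
    {"twist": [0,0,-0.94],"xyz": [0,0,0],"hand": 0.7},
    {"twist": [0,0,-0.94],"xyz": [0,0,0],"hand": 0.7},
    {"twist": [0,0,-0.94],"xyz": [0,0,0],"hand": 0.7},
    {"twist": [0,0,-0.94],"xyz": [0,0,0],"hand": 0.7},
    {"twist": [0,0,-0.94],"xyz": [0,0,0],"hand": 0.7}
  ]
}}

```text
time_s: 21.7
ee_pos: [0.4689, -0.0273, 0.3493]
eef_rot: [-0.001, 0.716, 0.698, -0.0]
ft_force: [-0.6, -0.1, -1.2]
gripper_width: 0.697
finger_force: 0.0
```

Run:
```python
from h import *
e,Q,o=tool();print(e,o["joints"],o["time_s"])
# fingers to be pressed on the level: see TCP target above level
rel([.5,-.06,.35],.07)
```

```text
[ 0.4689 -0.0273  0.3493] [-0.3582  0.5075  0.5131  2.0744 -0.4021  0.6573  0.3997] 21.7
turn [-0.0118 -0.0064 -0.7904] rad [-0.0014 -0.0008 -0.0948] shift then in target frame [-1.1602  0.9583 -0.0228] in present frame [-1.0642  1.0638 -0.0251]
turn [-0.0098  0.018  25.3896] rad [-0.0012  0.0022  3.0467] shift then in target frame [ 1.1602 -0.9583 -0.0228] in present frame [-1.0642  1.0638 -0.0251]
```

Request:
{"name": "apply_moves", "arguments": {
  "motion": [
    {"twist": [0,0,-0.79],"xyz": [0,0,0],"hand": 0.7},
    {"twist": [0,0,0],"xyz": [-0.1,0.8,0.1],"hand": 0.7},
    {"twist": [0,0,0],"xyz": [-0.1,0.8,0.1],"hand": 0.7},
    {"twist": [0,0,0],"xyz": [-0.1,0.8,0.1],"hand": 0.75},
    {"twist": [0,0,0],"xyz": [0,0.8,0.1],"hand": 0.75},
    {"twist": [0,0,0],"xyz": [0,0,0],"hand": 0.75},
    {"twist": [0,0,0],"xyz": [0,0,0],"hand": 0.75}
  ]
}}

```text
time_s: 22.58
ee_pos: [0.5647, -0.0303, 0.3371]
eef_rot: [-0.001, 0.684, 0.73, -0.001]
ft_force: [0.8, -0.1, 0.4]
gripper_width: 0.753
finger_force: 0.0
```

Run:
```python
from h import *
e,Q,o=tool();print(e,o["time_s"])
c=camera_params("wrist");im=snapshot("wrist");np.savez("w4.npz",**{k:c[k] for k in("intrinsics","view")});cv2.imwrite("pics/w4raw.png",im)
K,V=c["intrinsics"],c["view"]
q=K@((V[:3,:3]@[.6240,-.0255,.083]+V[:3,3])*[1,-1,-1]);v=q[:2]/q[2];print(v)
x0=int(v[0])-120;y0=int(v[1])-45;print(x0,y0)
cv2.imwrite("pics/w4.png",cv2.resize(im[y0:y0+90,x0:x0+200],(800,360),interpolation=cv2.INTER_CUBIC))
```

```text
[ 0.5647 -0.0303  0.3371] 22.575
[352.1035 220.0828]
232 175
```

View pics/w4.png

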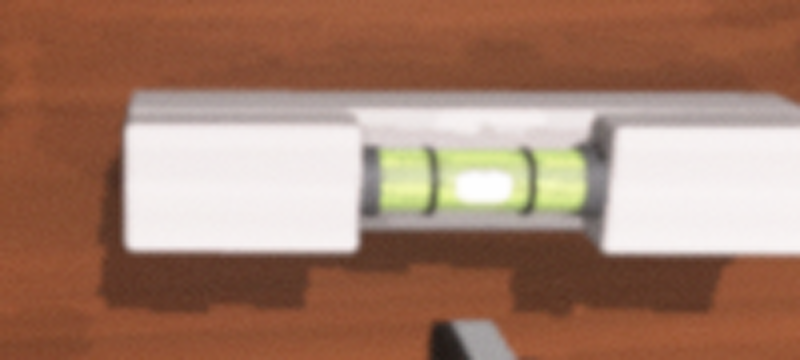

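The bubble stands at 455–513 between lines at 433 and 530, so it is about +0.5 mm off centre. The left block's inner edge is at (359,185) and the right block's is at (615,185).

Run:
```python
from h import *
c=np.load("w4.npz");f=lambda u,v:ray(c,232+u/4,175+v/4,.0905)
a,b,l=f(359,187),f(615,190),f(125,187);print(a,b,l,np.linalg.norm(a-b),np.linalg.norm(a-l))
d=b-l;y=np.arctan2(d[1],d[0]);m=(a+b)/2;print(y,m)
e1,e2=f(615,126),f(615,253);print(e1,e2)
rel([m[0],m[1],.28],y)
```

```text
[ 0.5987 -0.0262  0.0905] [ 0.648  -0.0236  0.0905] [ 0.5536 -0.0291  0.0905] 0.0494003376945285 0.04515491104518364
0.05889216218522422 [ 0.6233 -0.0249  0.0905]
[ 0.6459 -0.0109  0.0905] [ 0.6502 -0.0364  0.0905]
turn [-0.0152 -0.0046  0.0531] rad [-0.0018 -0.0005  0.0064] shift then in target frame [0.0677 1.964  1.9113] in present frame [0.0541 1.9679 1.9078]
turn [  0.0072  -0.0239 -26.1268] rad [ 0.0009 -0.0029 -3.1352] shift then in target frame [-0.0677 -1.964   1.9113] in present frame [0.0541 1.9679 1.9078]
```

Request:
{"name": "apply_moves", "arguments": {
  "motion": [
    {"twist": [0,0,0.05],"xyz": [0.03,0.9,0],"hand": 0.78},
    {"twist": [0,0,0],"xyz": [0.04,0.9,0.3],"hand": 0.78},
    {"twist": [0,0,0],"xyz": [0,0.16,0.6],"hand": 0.78},
    {"twist": [0,0,0],"xyz": [0,0,0.6],"hand": 0.78},
    {"twist": [0,0,0],"xyz": [0,0,0.4],"hand": 0.78},
    {"twist": [0,0,0],"xyz": [0,0,0],"hand": 0.78}
  ]
}}

```text
time_s: 23.38
ee_pos: [0.6232, -0.0248, 0.2792]
eef_rot: [-0.001, 0.686, 0.728, -0.001]
ft_force: [0.2, -0.1, 0.2]
gripper_width: 0.776
finger_force: 0.0
```

Request:
{"name": "apply_moves", "arguments": {
  "motion": [
    {"twist": [0,0,0],"xyz": [0,0,0.2],"hand": 0.78},
    {"twist": [0,0,0],"xyz": [0,0,0.1],"hand": 0.78},
    {"twist": [0,0,0],"xyz": [0,0,0.1],"hand": 0.78},
    {"twist": [0,0,0],"xyz": [0,0,0],"hand": 0.78}
  ]
}}

```text
time_s: 23.88
ee_pos: [0.6243, -0.0246, 0.2684]
eef_rot: [-0.0, 0.686, 0.728, -0.0]
ft_force: [-0.6, -1.4, 0.6]
gripper_width: 0.78
finger_force: 0.0
```

Run:
```python
from h import *
e,Q,o=tool();print(e,o["time_s"],o["joints"],o["ft_force"]);rel([.623,-.0245,.262],.06)
```

```text
[ 0.6243 -0.0246  0.2684] 23.875 [-0.2536  0.7999  0.4191  1.713  -0.4548  0.7269  0.4572] [-0.6026 -1.4473  0.6178]
turn [-0.0014 -0.0005 -0.0042] rad [-0.0002 -0.0001 -0.0005] shift then in target frame [ 0.0069 -0.0424  0.2136] in present frame [ 0.0069 -0.0424  0.2136]
turn [-0.0008  0.0022 26.1757] rad [-0.0001  0.0003  3.1411] shift then in target frame [-0.0069  0.0424  0.2136] in present frame [ 0.0069 -0.0424  0.2136]
```

Request:
{"name": "apply_moves", "arguments": {
  "motion": [
    {"twist": [0,0,0],"xyz": [0,-0.03,0.08],"hand": 0.78},
    {"twist": [0,0,0],"xyz": [0,0,0.08],"hand": 0.78},
    {"twist": [0,0,0],"xyz": [0,0,0],"hand": 0.78}
  ]
}}

```text
time_s: 24.25
ee_pos: [0.6233, -0.0246, 0.2635]
eef_rot: [-0.0, 0.686, 0.728, -0.0]
ft_force: [-0.0, -0.6, 0.2]
gripper_width: 0.781
finger_force: 0.0
```

Request:
{"name": "apply_moves", "arguments": {
  "motion": [
    {"twist": [0,0,0],"xyz": [0,0,0.05],"hand": 0.78},
    {"twist": [0,0,0],"xyz": [0,0,0.04],"hand": 0.78},
    {"twist": [0,0,0],"xyz": [0,0,0],"hand": 0.78}
  ]
}}

```text
time_s: 24.62
ee_pos: [0.6234, -0.0247, 0.2609]
eef_rot: [-0.0, 0.686, 0.728, -0.0]
ft_force: [-0.1, -0.7, -0.1]
gripper_width: 0.782
finger_force: 0.0
```

Request:
{"name": "apply_moves", "arguments": {
  "motion": [
    {"twist": [0,0,0],"xyz": [0,0,0.05],"hand": 0.78},
    {"twist": [0,0,0],"xyz": [0,0,0.05],"hand": 0.78},
    {"twist": [0,0,0],"xyz": [0,0,0],"hand": 0.78}
  ]
}}

```text
time_s: 25.0
ee_pos: [0.6234, -0.0247, 0.2578]
eef_rot: [-0.0, 0.686, 0.728, -0.0]
ft_force: [-0.3, -0.1, -0.2]
gripper_width: 0.774
finger_force: 0.0
```

Request:
{"name": "apply_moves", "arguments": {
  "motion": [
    {"twist": [0,0,0],"xyz": [0,0,0.04],"hand": 0.78},
    {"twist": [0,0,0],"xyz": [0,0,0],"hand": 0.78}
  ]
}}

```text
time_s: 25.25
ee_pos: [0.6234, -0.0247, 0.2568]
eef_rot: [0.0, 0.686, 0.728, 0.0]
ft_force: [0.2, 0.6, 0.7]
gripper_width: 0.779
finger_force: 0.1
```

Request:
{"name": "apply_moves", "arguments": {
  "motion": [
    {"twist": [0,0,0],"xyz": [0,0,0.04],"hand": 0.78},
    {"twist": [0,0,0],"xyz": [0,0,0],"hand": 0.78}
  ]
}}

```text
time_s: 25.5
ee_pos: [0.6234, -0.0248, 0.2567]
eef_rot: [-0.0, 0.686, 0.728, 0.0]
ft_force: [-2.4, 1.4, 8.5]
gripper_width: 0.779
finger_force: 4.1
```

Request:
{"name": "apply_moves", "arguments": {
  "motion": [
    {"twist": [0,0,0],"xyz": [0,0,0.03],"hand": 0.78},
    {"twist": [0,0,0],"xyz": [0,0,0],"hand": 0.78},
    {"twist": [0,0,0],"xyz": [0,0,0],"hand": 0.78},
    {"twist": [0,0,0],"xyz": [0,0,0],"hand": 0.78},
    {"twist": [0,0,0],"xyz": [0,0,0],"hand": 0.78},
    {"twist": [0,0,0],"xyz": [0,0,0],"hand": 0.78},
    {"twist": [0,0,0],"xyz": [0,0,0],"hand": 0.78},
    {"twist": [0,0,0],"xyz": [0,0,0],"hand": 0.78},
    {"twist": [0,0,0],"xyz": [0,0,0],"hand": 0.78},
    {"twist": [0,0,0],"xyz": [0,0,0],"hand": 0.78}
  ]
}}

```text
time_s: 26.75
ee_pos: [0.6234, -0.0249, 0.2567]
eef_rot: [-0.0, 0.686, 0.728, 0.001]
ft_force: [-4.7, 0.8, 15.3]
gripper_width: 0.781
finger_force: 7.0
```

Run:
```python
from h import *
o=r.get_obs();print(o["ft_force"],o["finger_force"],o["qd"])
cv2.imwrite("pics/w5.png",cv2.resize(snapshot("wrist")[150:360,140:420],(800,600),interpolation=cv2.INTER_CUBIC))
```

```text
[-4.7474  0.8413 15.3018] 7.022414298844524 [-0.0013 -0.0006  0.0002 -0.0014 -0.0008  0.0009  0.0003]
```

View pics/w5.png

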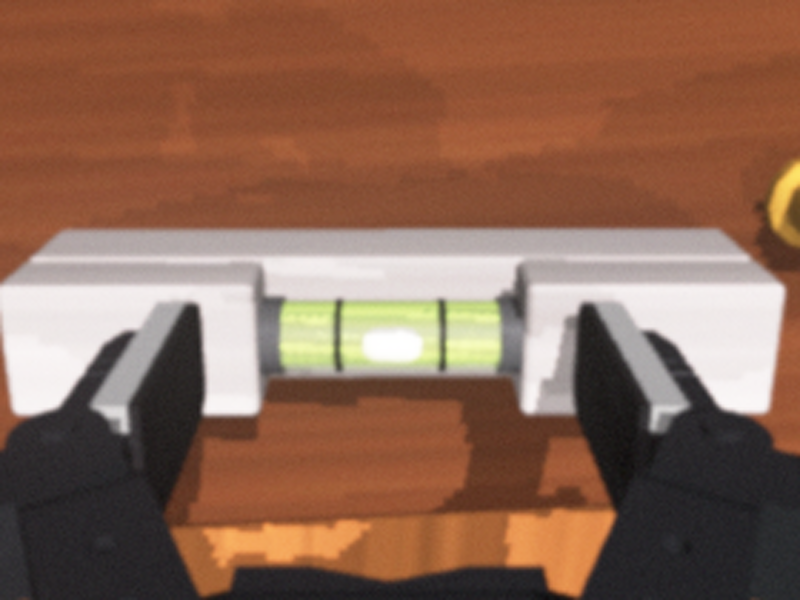

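Both fingertips press the end blocks with about 15 N. The bubble at 362–423 sits midway between the lines at 338 and 443, so I hand in.

```bash
python3 -c "
from cell import r
print(r.job_done())"
```

```text
the job is handed in; nothing more can be done
None
```

I laid the cover flat in the middle of the mat and turned the knob about 2.7 rad clockwise; the bubble stands centred (within about 0.5 mm). The job was handed in at about 27 s with the fingertips still pressing the level at about 15 N; no verdict came back.

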